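# Transfer a bottle series to the rack in reverse order

### The job

Move the four culture bottles from the steel carrier into the empty plastic rack, one to each compartment, in the reverse order: the bottle nearest the carrier's end knob goes into the compartment farthest from the rack's end knob, and so on, until the one farthest from the carrier's knob stands nearest the rack's knob. Each must end standing upright on the floor of its compartment; never let a bottle tip over.

Things in the scene. Friction and masses are not known exactly. Their poses are not given: they have to be found in the camera images.
- tall_mid (a point): the slim tube-like vial: clear glass cylinder 28 mm in diameter with a bare aluminium cap 30 mm in diameter over its top 22 mm; 78 mm tall in all; about 70 g, loose, closed and upright in its seat. The point is on its axis half-way up (39 mm above its underside); z points up along it.
- jar_mid (a point): the squat jar: clear glass cylinder 42 mm in diameter with a flat white lid as wide as the jar; 60 mm tall in all; about 110 g, loose, closed and upright in its seat. The point is on its axis half-way up (30 mm above its underside); z points up along it.
- amber_mid (a point): the amber round bottle: body 36 mm in diameter up to 49 mm, shoulder, then a black cap 25 mm in diameter; 72 mm tall in all; about 100 g, loose, closed and upright in its seat. The point is on its axis half-way up (36 mm above its underside); z points up along it.
- square_mid (a point): the square white bottle: body 36 x 36 mm up to 49 mm with its flat sides along the point's x and y, then a round grey cap 26 mm in diameter; 68 mm tall in all; about 90 g, loose, closed and upright in its seat. The point is on its axis half-way up (34 mm above its underside); z points up along it.
- carrier: the steel carrier on which the bottles stand at the start: a flat plate 74 mm (x) by 318 mm (y), 4 mm thick, fixed on the bench. Origin: centre of its underside, z up. Its four places lie in a row along its y axis at y = +117, +39, -39 and -117 mm, one seat and one bottle on each, in any order. The +y end carries the end knob, an upright steel pin 22 mm in diameter, 34 mm tall, at y = +177 mm.
- rack: the empty blue-grey plastic rack, fixed: a low tray 74 mm (x) by 317 mm (y) with four open compartments in a row along its y axis, centred at y = +117, +39, -39 and -117 mm, each 64 mm (x) by 73 mm (y) inside. Floor 5 mm, wall tops 10 mm above the bench; walls 5 mm thick. Origin: centre of its underside, z up. Its end knob, an upright pin 22 mm in diameter, 34 mm tall, is at y = +177 mm.
- seat_tall: the seat in which the tall vial stands at the start: a low square grey plastic cup, 42 mm wide outside and 34 mm inside, 8 mm high with a floor 4 mm thick, fixed on one place of the carrier; it stays there and shows where this bottle stood. Origin: centre of its underside, axes parallel to the carrier's.
- seat_jar: the seat in which the jar one stands at the start: a low square grey plastic cup, 56 mm wide outside and 48 mm inside, 8 mm high with a floor 4 mm thick, fixed on one place of the carrier; it stays there and shows where this bottle stood. Origin: centre of its underside, axes parallel to the carrier's.
- seat_amber: the seat in which the amber bottle stands at the start: a low square grey plastic cup, 50 mm wide outside and 42 mm inside, 8 mm high with a floor 4 mm thick, fixed on one place of the carrier; it stays there and shows where this bottle stood. Origin: centre of its underside, axes parallel to the carrier's.
- seat_square: the seat in which the square bottle stands at the start: a low square grey plastic cup, 50 mm wide outside and 42 mm inside, 8 mm high with a floor 4 mm thick, fixed on one place of the carrier; it stays there and shows where this bottle stood. Origin: centre of its underside, axes parallel to the carrier's.
Mind the look-alikes: they are no part of the job. Of the things shaped like the part that bears amber_mid, the amber glass one is meant.

How it is judged:
By the outcome, as a careful person would: the job done as asked, in the order asked, and still so for the second after the job is handed in, with the robot touching nothing.
It also fails if it takes over 120 s, if anything falls off the work surface, if the arm or the gripper's body presses on something with over 40 N, if the wrist force passes 120 N, or if a joint passes its speed limit or range.

### The arm

A 6-joint arm with a two-finger parallel gripper is mounted at the origin on the work surface. World frame = base frame: x ahead of the robot, y to its left, z up, the work surface at z = 0. Lengths are in m, angles in rad, forces in N, time in s.
With the tool pointing down it reaches from about 0.225 to 0.875 m from the base axis. Payload 3.4 kg.
Tool frame: the origin (TCP) lies between the finger pads; the fingertips stand 8 mm ahead of it and the grasp point (between the pads) lies 11 mm behind it; z points along the fingers, y is the line along which they close (so a half turn about z gives the same grasp; the last joint's range is limited). The gripper opens to 85 mm and grips with 20 to 120 N. Pads are 22 mm wide; open, the fingers measure 114 mm over their backs; the gripper's body (76 mm by 85 mm) begins 54 mm behind the grasp point. The pads swing forward as they close: fully open they stand 13 mm farther back than shut.
Start: joints at [1.148, 0.276, 1.505, -0, 1.361, -0.121], TCP at [0.171, 0.549, 0.239] pointing down, gripper open.
Joint ranges: [-2.89, 2.89], [-0.75, 2.08], [0.22, 2.7], [-1.18, 4.32], [0.11, 2.71], [-2.7, 2.7]. Speed limits (rad/s): [2.57, 2.57, 3.14, 3.14, 3.14, 3.14].

### API

Orientations are given as a unit quaternion [w, x, y, z].
In Python, from rig import manip, optics, finder gives the robot as it stands.
- The arm moves only by the tool servo_tool, never from a script. Its argument "increments" is a list of rows, each a list of 7 numbers: the shift along the tool's x, y, z in cm, then the turn, a rotation vector about the tool's x, y, z in degrees, then the closure, from -1 (fully open) to 1 (shut). In form: [[x, y, z, rx, ry, rz, gripper], ...]. A call has exactly 5 rows; each row shifts and turns the commanded pose from where the row before left it, along the tool's axes as they then stand; what a row does not reach is not made up. A row lasts 1/10 s, in which the tool goes at most 50 mm and 8.59 degrees, less where a joint would pass 70% of its speed; a pose out of reach is approached as far as the arm can. A call is refused whole if a number of a shift passes 5 or a number of a turn 8.59, either way. A call with a gripper value outside its range is refused whole. The fingers move at their own pace and stop on an object; "squeeze" is the grip in N (left out, the last holds). Time passes only in rows, so rows that do not move let the fingers close, or fill a call up. It gives the time, the measured TCP pose, the force, the opening and the grip force at its end, in the units of the state.
- manip.get_state(): the state, without advancing time (a new reading comes with each control period).
- optics.get_image(name): name is "scene" or "side" or "wrist"; returns the picture (480x640x3 uint8, red, green, blue); there is no depth.
- optics.get_calibration(name): a dict with "fov_y" (degrees; the focal length in pixels is half the picture's height over the tangent of half this angle, whatever the lens; pixels are square), "cx", "cy" (the principal point, pixels), "world_to_cam" (4x4, takes a point from world to camera coordinates). Camera axes: x right, y down, z forward; pixel columns grow to the right and rows downward; lengths in m; the calibration is good to about 2 mm. A picture is of the moment at which its call begins: read the wrist's pose just before it. get_calibration takes no time and is no camera call; for the wrist camera it gives the pose at the moment of the call.
- manip.sign_off(): hands the job in; it is judged then, once.
Trained networks look in the newest picture that a camera, given by its name, has taken for a name from the list of things; names that differ only in an ending like _2 or _b are one class to them, and where a whole thing is asked for, a point or a joint stands for the part that bears it (a point fixed in the world has none). Each returns a list of dicts, best first, with "p" (0 to 1); they miss things now and then, are a little off and sometimes report something else, mostly with a low value. They report only what shows in the picture. A call takes as long as a camera call. They do not tell look-alikes from the thing itself.
- finder.silhouettes(label, camera): "region" (480x640 bool, what is visible of it) and "box" ([centre column, centre row, width, height] in pixels, round what is visible of it).
- finder.tip_of(label, camera): "at" ([column, row] in pixels: a listed point, or the origin of a listed thing).
The state is a dict: "clock": time; "qpos": joint angles; "qd": joint speeds; "effort": joint torques, N m; "position": TCP position; "ee_rot": TCP orientation; "contact_force": force on the tool from outside, world axes, zero at the start; "moment": the same for the moment, N m; "width": finger opening in m; "gripper_force": force on a finger pad.
Only numpy, scipy, OpenCV 4.12 (cv2) and the standard library are available. Lean on these libraries where they do the work, as an engineer would, in place of code of your own. Each camera call takes 0.05 s, during which the arm holds its last target. There are 200 camera calls.

## Working session

There is one attempt and no reset: what is moved stays moved. The work goes in short steps, Python scripts to look and compute and a tool call to move; the robot and the scene stay as the last step left them, time stands still between calls to the robot, and variables do not carry over. Pictures are saved under pics/ and viewed, at most 14 in all, crops included, and the job is handed in when it is done.

Besides the shell and the picture viewer there is one more tool, called as name([rows], argument=value, ...), one row to a line, values as JSON. servo_tool: Moves the arm, as the interface text tells. Its arguments: {"type":"object","properties":{"increments":{"type":"array","items":{"type":"array","items":{"type":"number"}}},"squeeze":{"type":"number"}},"required":["increments"]}

```bash
mkdir -p pics; ls; python3 - <<'E'
from rig import manip, optics, finder
import cv2,numpy as np
s=manip.get_state();print(s)
for n in ["scene","side","wrist"]:
    im=optics.get_image(n);cv2.imwrite(f"pics/{n}0.png",im[...,::-1])
    c=optics.get_calibration(n);print(n,c['fov_y'],c['cx'],c['cy'],np.round(c['world_to_cam'],4).tolist(), [k for k in c])
    for l in ["tall_mid","jar_mid","amber_mid","square_mid","carrier","rack","seat_tall","seat_jar","seat_amber","seat_square"]:
        print(l,[(round(d['p'],2),np.round(d['at'],1).tolist()) for d in finder.tip_of(l,n)][:4])
E
```

```text
pics
{'clock': 0.0, 'qpos': array([ 1.14801554e+00,  2.76564934e-01,  1.50611950e+00, -1.19535398e-05,
        1.36071548e+00, -1.20997361e-01]), 'qd': array([-0.00149685, -0.00080125,  0.00201292, -0.00198378, -0.00103277,
       -0.00049413]), 'effort': array([-2.70290970e-03, -4.16766000e+01, -2.45803839e+01, -2.57246420e-04,
        1.07433010e-02,  4.62036169e-06]), 'position': array([0.17069782, 0.54853783, 0.23846228]), 'ee_rot': array([-2.37041440e-04,  1.50318477e-01,  9.88637213e-01, -8.72003866e-04]), 'contact_force': array([ 0.69956423, -0.06222338,  0.14283107]), 'moment': array([ 0.02440236, -0.00147214, -0.01673957]), 'gripper_force': 0.0, 'width': 0.08547185060321216}
scene 53.697104069735204 322.61170667707665 241.93996039969358 [[-0.6647, 0.7471, -0.0074, 0.298], [0.4664, 0.4071, -0.7853, -0.1496], [-0.5837, -0.5254, -0.6191, 1.3346], [0.0, 0.0, 0.0, 1.0]] ['fov_y', 'cx', 'cy', 'world_to_cam']
tall_mid [(0.81, [206.6, 201.1])]
jar_mid [(0.74, [259.1, 221.9])]
amber_mid [(0.85, [232.3, 264.6]), (0.75, [263.3, 187.3]), (0.56, [308.7, 210.1]), (0.55, [228.5, 214.2])]
s
[... 677 characters left out ...]
.6, 307.2]), (0.65, [324.8, 310.7]), (0.63, [411.6, 234.0])]
square_mid [(0.95, [355.7, 276.9]), (0.4, [435.3, 306.9])]
carrier [(0.83, [414.0, 311.2])]
rack [(0.75, [268.8, 196.0])]
seat_tall [(0.6, [471.4, 336.2])]
seat_jar [(0.21, [435.6, 305.3])]
seat_amber [(0.76, [435.8, 319.6])]
seat_square [(0.72, [353.1, 289.5]), (0.33, [481.7, 320.8])]
wrist 69.01603981620698 317.24460601071416 236.89969017260998 [[0.2975, 0.9547, -0.0003, -0.574], [0.9209, -0.2868, 0.2641, -0.0335], [0.2521, -0.0789, -0.9645, 0.3787], [0.0, 0.0, 0.0, 1.0]] ['fov_y', 'cx', 'cy', 'world_to_cam']
tall_mid []
jar_mid []
amber_mid []
square_mid []
carrier []
rack []
seat_tall []
seat_jar []
seat_amber []
seat_square []
```

View pics/scene0.png

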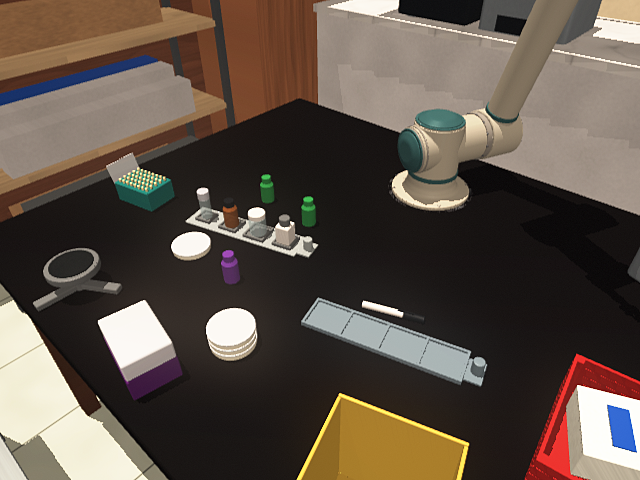

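View pics/side0.png

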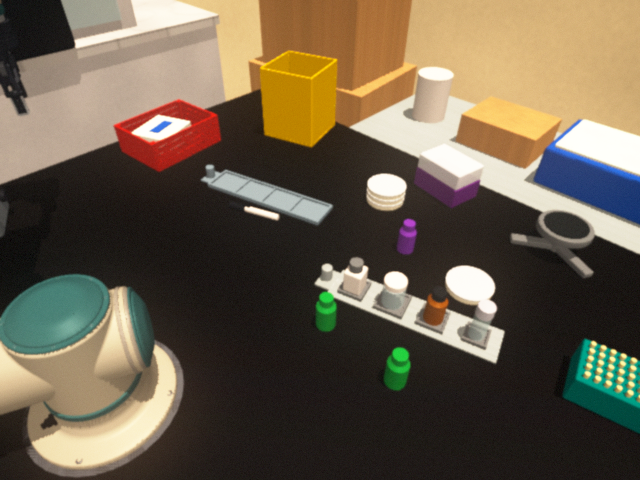

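```bash
cat > h.py <<'E'
from rig import manip, optics, finder
import cv2,numpy as np
def cam(n):
    c=optics.get_calibration(n);f=240/np.tan(np.radians(c['fov_y'])/2);return f,c['cx'],c['cy'],np.array(c['world_to_cam'])
def proj(C,p):
    f,cx,cy,M=C;q=M[:3,:3]@np.asarray(p,float)+M[:3,3];return np.array([cx+f*q[0]/q[2],cy+f*q[1]/q[2]])
def ray(C,u):
    f,cx,cy,M=C;R=M[:3,:3];d=R.T@np.array([(u[0]-cx)/f,(u[1]-cy)/f,1]);return -R.T@M[:3,3],d/np.linalg.norm(d)
def onz(C,u,z):
    o,d=ray(C,u);return o+d*(z-o[2])/d[2]
def tri(obs):
    A=np.zeros((3,3));b=np.zeros(3);L=[ray(C,u) for C,u in obs]
    for o,d in L: P=np.eye(3)-np.outer(d,d);A+=P;b+=P@o
    x=np.linalg.solve(A,b);return x,max(np.linalg.norm((np.eye(3)-np.outer(d,d))@(x-o)) for o,d in L)
E
python3 - <<'E'
from h import *
S=cam('scene');D=cam('side')
sc={'tall':[206.6,201.1],'jar':[259.1,221.9],'a1':[232.3,264.6],'a2':[263.3,187.3],'a3':[308.7,210.1],'a4':[228.5,214.2],'sq':[284.9,231.7],'car':[245.6,231],'rack':[383.8,338.3]}
sd={'tall':[479.9,321.4],'jar':[395.2,291.9],'a1':[397.9,367.7],'a2':[437.6,307.2],'a3':[324.8,310.7],'a4':[411.6,234.0],'sq':[355.7,276.9],'car':[414,311.2],'rack':[268.8,196]}
for a in sc:
  for b in sd:
    if a==b or (a[0]=='a'==b[0]):
      x,e=tri([(S,sc[a]),(D,sd[b])]);print(a,b,x.round(4),round(e,4))
E
```

```text
tall tall [ 0.4943 -0.3541  0.0519] 0.0019
jar jar [ 0.4575 -0.2048  0.0381] 0.0052
a1 a1 [ 0.4684 -0.2727 -0.1368] 0.0292
a1 a2 [ 0.5471 -0.2396 -0.0552] 0.0206
a1 a3 [ 0.4755 -0.1477 -0.0544] 0.0929
a1 a4 [ 0.6065 -0.132   0.0413] 0.009
a2 a1 [ 0.3387 -0.3072  0.038 ] 0.0025
a2 a2 [ 0.4081 -0.2788  0.0926] 0.0347
a2 a3 [ 0.3539 -0.2074  0.0852] 0.0549
a2 a4 [ 0.4706 -0.1882  0.1543] 0.0239
a3 a1 [ 0.3204 -0.2467 -0.0065] 0.0623
a3 a2 [ 0.3937 -0.2202  0.0598] 0.0966
a3 a3 [ 0.3394 -0.1452  0.0375] 0.0015
a3 a4 [ 0.462  -0.1316  0.1254] 0.0787
a4 a1 [ 0.4104 -0.314  -0.0225] 0.0432
a4 a2 [ 0.4836 -0.2825  0.0383] 0.0012
a4 a3 [ 0.4207 -0.2024  0.0406] 0.0972
a4 a4 [ 0.5435 -0.1821  0.1135] 0.0069
sq sq [ 0.4408 -0.1291  0.0354] 0.0023
car car [ 0.4734 -0.2419  0.0013] 0.005
rack rack [0.5278 0.2229 0.0029] 0.0035
```

The scene view shows the carrier from (190,215) to (315,245). Its knob is at (308,242), and from the knob the order is square, jar, amber, tall. The rack knob is at (478,366), with a yellow bin next to the rack. The side view shows the same order, with the green and purple look-alikes off the carrier. Next I'll move the wrist camera over the carrier.

servo_tool([
  [-2.6, -3.3, 0, 0, 0, 0, -1],
  [-2.6, -3.3, 0, 0, 0, 0, -1],
  [-2.6, -3.3, 0, 0, 0, 0, -1],
  [-2.6, -3.3, 0, 0, 0, 0, -1],
  [-2.6, -3.3, 0, 0, 0, 0, -1],
])

```text
clock: 2.15
position: [0.2463, 0.3514, 0.2394]
ee_rot: [0.0, 0.15, 0.989, 0.0]
contact_force: [0.2, 0.2, -0.2]
width: 0.0855
gripper_force: 0.0
```

servo_tool([
  [-2.6, -3.3, 0, 0, 0, 0, -1],
  [-2.6, -3.3, 0, 0, 0, 0, -1],
  [-2.6, -3.3, 0, 0, 0, 0, -1],
  [-2.6, -3.3, 0, 0, 0, 0, -1],
  [-2.6, -3.3, 0, 0, 0, 0, -1],
])

```text
clock: 2.65
position: [0.3214, 0.1552, 0.2397]
ee_rot: [0.001, 0.15, 0.989, 0.0]
contact_force: [1.3, -0.5, 0.5]
width: 0.0851
gripper_force: 0.0
```

servo_tool([
  [-2.6, -3.3, 0, 0, 0, 0, -1],
  [-2.6, -3.3, 0, 0, 0, 0, -1],
  [-2.6, -3.3, 0, 0, 0, 0, -1],
  [-2.6, -3.3, 0, 0, 0, 0, -1],
  [-2.6, -3.3, 0, 0, 0, 0, -1],
])

```text
clock: 3.15
position: [0.3965, -0.0413, 0.2396]
ee_rot: [0.001, 0.151, 0.989, 0.0]
contact_force: [0.9, 0.5, 0.2]
width: 0.085
gripper_force: 0.0
```

servo_tool([
  [-2.6, -3.3, 0, 0, 0, 0, -1],
  [-2.6, -3.3, 0, 0, 0, 0, -1],
  [-2.6, -3.3, 0, 0, 0, 0, -1],
  [-2.6, -3.3, 0, 0, 0, 0, -1],
  [-2.6, -3.3, 0, 0, 0, 0, -1],
])

```text
clock: 3.65
position: [0.4716, -0.2375, 0.2393]
ee_rot: [0.0, 0.151, 0.989, 0.0]
contact_force: [0.1, 0.5, 0.2]
width: 0.0856
gripper_force: 0.0
```

servo_tool([
  [0, 0, 0, 0, 0, 8.5, -1],
  [0, 0, 0, 0, 0, 8.5, -1],
  [0, 0, 0, 0, 0, 8.5, -1],
  [0, 0, 0, 0, 0, 8.5, -1],
  [0, 0, 0, 0, 0, 8.5, -1],
])

```text
clock: 4.15
position: [0.4712, -0.2358, 0.2392]
ee_rot: [-0.0, 0.501, 0.865, 0.0]
contact_force: [-0.2, -0.2, 0.1]
width: 0.0857
gripper_force: 0.0
```

servo_tool([
  [0, 0, 0, 0, 0, 8.5, -1],
  [0, 0, 0, 0, 0, 8.3, -1],
  [0, 0, 0, 0, 0, 0, -1],
  [0, 0, 0, 0, 0, 0, -1],
  [0, 0, 0, 0, 0, 0, -1],
])

```text
clock: 4.65
position: [0.4713, -0.2357, 0.2393]
ee_rot: [0.0, 0.619, 0.785, 0.0]
contact_force: [0.5, -0.4, -0.1]
width: 0.0853
gripper_force: 0.0
```

```bash
cat >> h.py <<'E'
def pose():
    s=manip.get_state();w,x,y,z=s['ee_rot'];from scipy.spatial.transform import Rotation as Ro
    R=Ro.from_quat([x,y,z,w]).as_matrix();return s['position'],R,s
E
python3 - <<'E'
from h import *
p,R,s=pose();print(p,R.round(4).tolist(),s['qpos'].round(3),s['clock'])
W=cam('wrist');im=optics.get_image('wrist');cv2.imwrite('pics/w1.png',im[...,::-1])
np.save('w1.npy',np.r_[W[:3],W[3].ravel()])
S=cam('scene');D=cam('side')
zz={'tall_mid':.047,'jar_mid':.038,'amber_mid':.044,'square_mid':.042,'carrier':0,'seat_tall':.004,'seat_jar':.004,'seat_amber':.004,'seat_square':.004}
for l in zz: print(l,[(round(d['p'],2),np.round(d['at'],1).tolist(),onz(W,d['at'],zz[l]).round(4).tolist()) for d in finder.tip_of(l,'wrist')][:4])
print('knob rack',onz(S,(478,362),.034),onz(D,(210,169),.034),'car knob',onz(S,(308,239),.038),onz(D,(327,269),.038))
print('bin top corners scene?',[onz(D,u,0).round(3).tolist() for u in [(265,134),(307,142),(336,122)]], onz(S,(342,397),.1), onz(S,(468,445),.1),tri([(S,(342,397)),(D,(336,63))]),tri([(S,(468,445)),(D,(310,75))]))
E
```

```text
[ 0.47127116 -0.23569276  0.23930331] [[-0.2339, 0.9723, 0.0001], [0.9723, 0.2339, 0.0], [-0.0, 0.0001, -1.0]] [-0.596  0.203  1.605  0.     1.333 -0.832] 4.65
tall_mid [(0.86, [319.9, 328.6], [0.5015, -0.3544, 0.047]), (0.44, [316.9, 208.8], [0.4687, -0.2316, 0.047])]
jar_mid [(0.8, [314.4, 176.8], [0.4596, -0.2037, 0.038]), (0.66, [311.8, 89.6], [0.4395, -0.1292, 0.038])]
amber_mid [(0.89, [174.0, 244.9], [0.3404, -0.3001, 0.044]), (0.78, [487.7, 135.9], [0.604, -0.1306, 0.044]), (0.73, [201.8, 83.4], [0.3451, -0.1475, 0.044]), (0.59, [316.8, 261.2], [0.4812, -0.2838, 0.044])]
square_mid [(0.92, [310.8, 90.0], [0.4389, -0.1302, 0.042])]
carrier [(0.89, [315.6, 209.4], [0.4696, -0.2412, 0.0])]
seat_tall [(0.9, [322.0, 306.8], [0.5034, -0.3504, 0.004])]
seat_jar []
seat_amber [(0.56, [317.2, 247.2], [0.481, -0.2813, 0.004])]
seat_square [(0.47, [307.6, 89.6], [0.434, -0.1259, 0.004]), (0.4, [318.7, 246.8], [0.4825, -0.2805, 0.004])]
knob rack [0.48290475 0.39308259 0.034     ] [0.47522191 0.37955607 0.034     ] car knob [ 0.42636651 -0.06434729  0.038     ] [ 0.41802195 -0.07913526  0.038     ]
bin top corners scene? [[0.736, 0.473, 0.0], [0.791, 0.348, 0.0], [0.947, 0.374, 0.0]] [0.72725493 0.28731884 0.1       ] [0.67188949 0.46172231 0.1       ] (array([0.81905808, 0.31619181, 0.23169038]), np.float64(0.034257695551916066)) (array([0.78662075, 0.42453957, 0.19993708]), np.float64(0.06957908150874008))
```

View pics/w1.png

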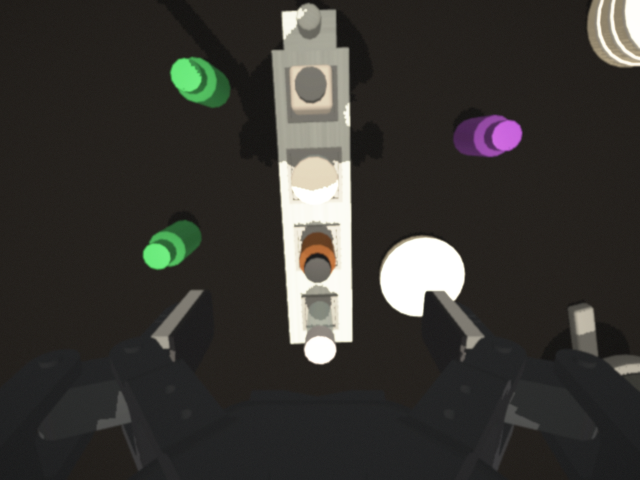

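The wrist view shows the row running down the picture: knob (308,18), square (311,90), jar (314,178), amber (317,260), tall (320,330). It lies about 2° off the tool's axis. The fitted carrier centre is (0.470,-0.2425) with yaw about 15.3°, and the stereo heights match the text. I'll pick the square bottle first.

servo_tool([
  [3.7, -0.2, 0, 0, 0, 0, -1],
  [3.7, -0.2, 0, 0, 0, 0, -1],
  [3.7, -0.2, 0, 0, 0, 0, -1],
  [0, 0, 0, 0, 0, -1.8, -1],
  [0, 0, 4.2, 0, 0, 0, -1],
])

```text
clock: 5.65
position: [0.4436, -0.1299, 0.2017]
ee_rot: [0.007, 0.606, 0.795, 0.002]
contact_force: [1.1, -0.3, -0.9]
width: 0.0854
gripper_force: 0.0
```

servo_tool([
  [0, 0, 4.2, 0, 0, 0, -1],
  [0, 0, 2, 0, 0, 0, -1],
  [0, 0, 0, 0, 0, 0, -1],
  [0, 0, 0, 0, 0, 0, -1],
  [0, 0, 0, 0, 0, 0, -1],
])

```text
clock: 6.15
position: [0.441, -0.1297, 0.1368]
ee_rot: [0.002, 0.607, 0.794, 0.0]
contact_force: [-0.1, -0.2, -0.2]
width: 0.0856
gripper_force: 0.0
```

```bash
python3 - <<'E'
from h import *
p,R,s=pose();print(p,R.round(4).tolist(),s['clock'])
W=cam('wrist');im=optics.get_image('wrist');cv2.imwrite('pics/w2.png',im[...,::-1])
zz={'square_mid':.042,'jar_mid':.038,'amber_mid':.044,'tall_mid':.047}
f=np.load('w1.npy');W1=(f[0],f[1],f[2],f[3:].reshape(4,4))
o={'tall_mid':[319.9,328.6],'jar_mid':[314.4,176.8],'amber_mid':[316.8,261.2],'square_mid':[310.8,90]}
for l in zz: print(l,[(round(d['p'],2),np.round(d['at'],1).tolist(),onz(W,d['at'],zz[l]).round(4).tolist(),tri([(W,d['at']),(W1,o[l])])) for d in finder.tip_of(l,'wrist')][:4])
E
```

```text
[ 0.44101952 -0.1297302   0.13678791] [[-0.2623, 0.965, 0.0031], [0.965, 0.2623, -0.0013], [-0.0021, 0.0026, -1.0]] 6.15
square_mid [(0.83, [313.0, 240.8], [0.437, -0.1301, 0.042], (array([ 0.43797234, -0.13028142,  0.0406697 ]), np.float64(0.0008723004396684795)))]
jar_mid [(0.84, [316.6, 338.5], [0.4598, -0.2045, 0.038], (array([ 0.45955105, -0.20360224,  0.03954238]), np.float64(4.1961144553508554e-05)))]
amber_mid [(0.85, [175.7, 226.3], [0.3457, -0.1438, 0.044], (array([ 0.45162765, -0.09888583,  0.3805971 ]), np.float64(0.06664838493083636))), (0.55, [535.7, 295.1], [0.5998, -0.127, 0.044], (array([ 0.45539271, -0.13919038,  0.25882435]), np.float64(0.0680154295241025)))]
tall_mid []
```

View pics/w2.png

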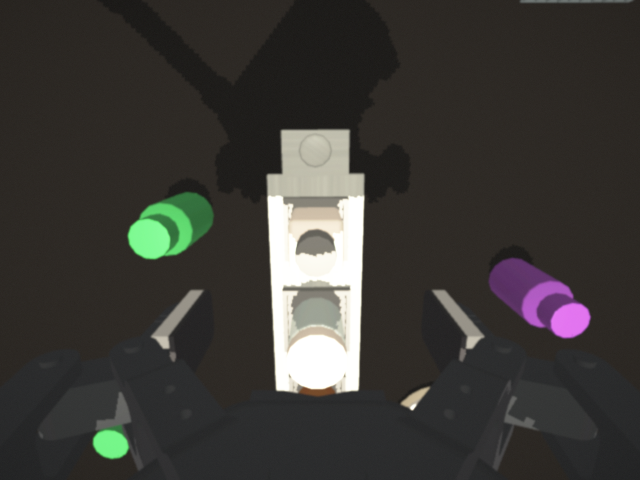

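The view shows the carrier aligned with the tool, the square bottle at (313,241) between the fingers and the jar at (317,340). The triangulated square mid height is 40.7 mm, as expected. I'll descend, grasp and lift.

servo_tool([
  [0, -0.3, 3, 0, 0, 0, -1],
  [0, 0, 3, 0, 0, 0, -1],
  [0, 0, 2.5, 0, 0, 0, -1],
  [0, 0, 1.5, 0, 0, 0, -1],
  [0, 0, 0.7, 0, 0, 0, -1],
])

```text
clock: 6.9
position: [0.4361, -0.1296, 0.0272]
ee_rot: [-0.001, 0.607, 0.794, -0.0]
contact_force: [-0.6, 0.2, -0.1]
width: 0.0856
gripper_force: 0.0
```

servo_tool([
  [0, 0, 0, 0, 0, 0, -1],
  [0, 0, 0, 0, 0, 0, -0.5],
  [0, 0, 0, 0, 0, 0, 0],
  [0, 0, 0, 0, 0, 0, 0.5],
  [0, 0, 0, 0, 0, 0, 1],
], squeeze=40)

```text
clock: 7.4
position: [0.4375, -0.1302, 0.0291]
ee_rot: [0.001, 0.607, 0.794, 0.0]
contact_force: [-0.6, 0.3, 3.4]
width: 0.0356
gripper_force: 40.3
```

servo_tool([
  [0, 0, 0, 0, 0, 0, 1],
  [0, 0, 0, 0, 0, 0, 1],
  [0, 0, 0, 0, 0, 0, 1],
  [0, 0, 0, 0, 0, 0, 1],
  [0, 0, 0, 0, 0, 0, 1],
])

```text
clock: 7.9
position: [0.4375, -0.1302, 0.0291]
ee_rot: [0.001, 0.607, 0.794, 0.0]
contact_force: [-0.3, 0.6, 6.4]
width: 0.0355
gripper_force: 40.6
```

servo_tool([
  [0, 0, -1, 0, 0, 0, 1],
  [0, 0, -3, 0, 0, 0, 1],
  [0, 0, -4.5, 0, 0, 0, 1],
  [0, 0, -4.5, 0, 0, 0, 1],
  [0, 0, -4.5, 0, 0, 0, 1],
])

```text
clock: 8.4
position: [0.4359, -0.1295, 0.2053]
ee_rot: [-0.0, 0.607, 0.794, -0.0]
contact_force: [2.0, -0.2, -0.8]
width: 0.0356
gripper_force: 40.6
```

servo_tool([
  [1.5, 1.5, -3, 0, 0, 0, 1],
  [3.3, 3, 0, 0, 0, 0, 1],
  [3.3, 3, 0, 0, 0, 0, 1],
  [3.3, 3, 0, 0, 0, 0, 1],
  [3.3, 3, 0, 0, 0, 0, 1],
])

```text
clock: 8.9
position: [0.5284, 0.0489, 0.2339]
ee_rot: [0.0, 0.607, 0.794, -0.0]
contact_force: [0.5, -0.3, 0.1]
width: 0.0353
gripper_force: 40.7
```

servo_tool([
  [3.3, 3, 0, 0, 0, 0, 1],
  [2, 1.8, 0, 0, 0, 0, 1],
  [0, 0, 0, 0, 0, 0, 1],
  [0, 0, 0, 0, 0, 0, 1],
  [0, 0, 0, 0, 0, 0, 1],
])

```text
clock: 9.4
position: [0.5601, 0.1102, 0.2333]
ee_rot: [-0.0, 0.608, 0.794, -0.001]
contact_force: [-0.0, 0.8, -1.1]
width: 0.0358
gripper_force: 40.6
```

```bash
python3 - <<'E'
from h import *
p,R,s=pose();print(p,R.round(4).tolist(),s['clock'],s['width'],s['gripper_force'])
W=cam('wrist');im=optics.get_image('wrist');cv2.imwrite('pics/w3.png',im[...,::-1]);np.save('w3.npy',np.r_[W[:3],W[3].ravel()])
print([(round(d['p'],2),np.round(d['at'],1).tolist(),onz(W,d['at'],0).round(4).tolist()) for d in finder.tip_of('rack','wrist')])
for n in ['wrist','scene','side']:
  if n!='wrist': optics.get_image(n)
  for d in finder.silhouettes('rack',n)[:2]:
    m=d['region'].astype(np.uint8);print(n,d['p'],d['box'],m.sum());np.save(f'rack_{n}.npy',m)
    break
E
```

```text
[0.5600591  0.11019828 0.23333242] [[-0.2618, 0.9651, -0.001], [0.9651, 0.2618, -0.0007], [-0.0004, -0.0012, -1.0]] 9.4 0.035802219393510484 40.63894987106323
[(0.92, [316.5, 89.1], [0.5277, 0.2212, 0.0])]
wrist 0.71 [315.0, 123.2, 79.3, 244.3] 18755
scene 0.88 [395.4, 343.2, 186.4, 87.4] 5960
side 0.55 [266.3, 194.4, 127.8, 56.2] 2725
```

View pics/w3.png

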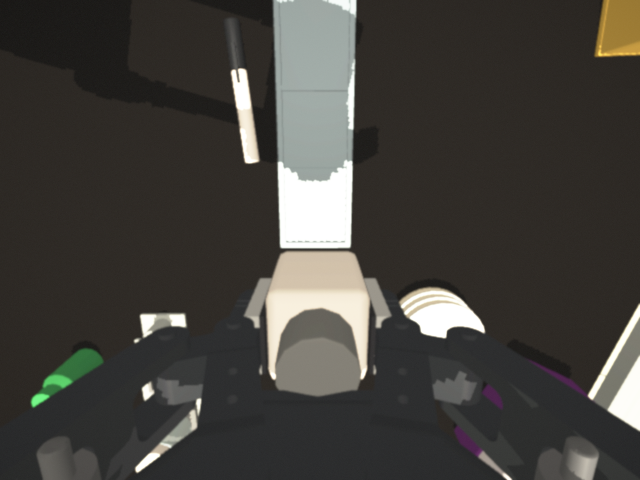

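```bash
python3 - <<'E'
from h import *
f=np.load('w3.npy');W=(f[0],f[1],f[2],f[3:].reshape(4,4))
print(proj(W,[.5601,.1102,.005]),proj(W,[.5601,.1102,.22]))
for u in [(281,248),(351,247),(279,120),(353,120),(276,20),(355,20),(316,247),(316,168),(316,91),(316,8)]: print(u,onz(W,u,.010).round(4))
m=np.load('rack_wrist.npy')
for r in (40,80,120,160,200,230): c=np.flatnonzero(m[r]);print(r,c.min(),c.max(),onz(W,((c.min()+c.max())/2,r),.010).round(4), np.linalg.norm(onz(W,(c.min(),r),.010)-onz(W,(c.max()+1,r),.010)).round(4))
S=cam('scene');D=cam('side')
c=np.array([.5277,.2212]);
for n,C in(('scene',S),('side',D)):
  m=np.load(f'rack_{n}.npy');b=cv2.approxPolyDP(max(cv2.findContours(m,0,2)[0],key=cv2.contourArea),4,True)[:,0]
  print(n,[(q.tolist(),onz(C,q,.01).round(3)[:2].tolist()) for q in b])
E
```

```text
[318.64663003 206.6639121 ] [320.31398759 291.38012702]
(281, 248) [0.5327 0.0572 0.01  ]
(351, 247) [0.6048 0.0779 0.01  ]
(279, 120) [0.5002 0.1834 0.01  ]
(353, 120) [0.5697 0.2023 0.01  ]
(276, 20) [0.4774 0.2666 0.01  ]
(355, 20) [0.5466 0.2854 0.01  ]
(316, 247) [0.5686 0.0681 0.01  ]
(316, 168) [0.5469 0.1485 0.01  ]
(316, 91) [0.5281 0.2182 0.01  ]
(316, 8) [0.5099 0.2854 0.01  ]
40 275 354 [0.5154 0.26   0.01  ] 0.0736
80 276 354 [0.5246 0.2273 0.01  ] 0.0748
120 277 353 [0.534  0.1926 0.01  ] 0.075
160 278 351 [0.5434 0.1557 0.01  ] 0.0742
200 280 350 [0.5544 0.1168 0.01  ] 0.0733
230 282 350 [0.5637 0.0862 0.01  ] 0.0729
scene [([301, 322], [0.604, 0.082]), ([455, 382], [0.528, 0.378]), ([481, 384], [0.502, 0.414]), ([482, 358], [0.45, 0.389]), ([471, 359], [0.465, 0.375]), ([468, 350], [0.45, 0.361]), ([318, 299], [0.535, 0.064])]
side [([203, 179], [0.455, 0.387]), ([211, 187], [0.448, 0.343]), ([314, 223], [0.526, 0.061]), ([331, 208], [0.594, 0.071]), ([232, 172], [0.527, 0.361]), ([218, 174], [0.496, 0.379]), ([212, 166], [0.508, 0.422])]
```

The wrist view shows the rack straight ahead of the tool. Its end edge is at row 247 and the dividers are at rows 168 and 91, and its width measures 73–75 mm as it should. The fitted rack centre is (0.527,0.221) with yaw 15.5°, and the far end has no knob. I'll place the square bottle there.

servo_tool([
  [-0.2, -0.2, 4, 0, 0, 0, 1],
  [0, 0, 4.5, 0, 0, 0, 1],
  [0, 0, 4.5, 0, 0, 0, 1],
  [0, 0, 4, 0, 0, 0, 1],
  [0, 0, 2, 0, 0, 0, 1],
])

```text
clock: 10.25
position: [0.557, 0.1082, 0.0399]
ee_rot: [-0.002, 0.607, 0.794, -0.002]
contact_force: [-0.6, -0.7, -0.1]
width: 0.0355
gripper_force: 40.7
```

servo_tool([
  [0, 0, 0.8, 0, 0, 0, 1],
  [0, 0, 0.4, 0, 0, 0, 1],
  [0, 0, 0.3, 0, 0, 0, 1],
  [0, 0, 0, 0, 0, 0, 1],
  [0, 0, 0, 0, 0, 0, 1],
])

```text
clock: 10.75
position: [0.5604, 0.1087, 0.0295]
ee_rot: [0.001, 0.607, 0.794, 0.001]
contact_force: [0.9, 0.8, -0.9]
width: 0.0354
gripper_force: 40.7
```

servo_tool([
  [0, -0.1, 0.2, 0, 0, 0, 1],
  [0, 0, 0.1, 0, 0, 0, 1],
  [0, 0, 0, 0, 0, 0, 1],
  [0, 0, 0, 0, 0, 0, 1],
  [0, 0, 0, 0, 0, 0, 1],
])

```text
clock: 11.25
position: [0.5587, 0.1085, 0.0261]
ee_rot: [0.0, 0.607, 0.794, 0.0]
contact_force: [-1.4, -0.3, 6.1]
width: 0.0354
gripper_force: 41.3
```

servo_tool([
  [0, 0, 0, 0, 0, 0, 0.6],
  [0, 0, 0, 0, 0, 0, 0.3],
  [0, 0, 0, 0, 0, 0, 0],
  [0, 0, 0, 0, 0, 0, -0.4],
  [0, 0, 0, 0, 0, 0, -0.8],
])

```text
clock: 11.75
position: [0.5585, 0.1084, 0.0251]
ee_rot: [-0.0, 0.607, 0.794, -0.0]
contact_force: [-0.7, -0.3, 0.2]
width: 0.0702
gripper_force: 0.0
```

servo_tool([
  [0, 0, 0, 0, 0, 0, -1],
  [0, 0, -2, 0, 0, 0, -1],
  [0, 0, -4, 0, 0, 0, -1],
  [0, 0, -4, 0, 0, 0, -1],
  [0, 0, -4, 0, 0, 0, -1],
])

```text
clock: 12.25
position: [0.5582, 0.1084, 0.1664]
ee_rot: [-0.0, 0.607, 0.794, -0.0]
contact_force: [1.3, -0.3, -0.9]
width: 0.0855
gripper_force: 0.0
```

servo_tool([
  [-3.4, -2.2, 0, 0, 0, 0, -1],
  [-3.4, -2.2, 0, 0, 0, 0, -1],
  [-3.4, -2.2, 0, 0, 0, 0, -1],
  [-3.4, -2.2, 0, 0, 0, 0, -1],
  [-3.5, -2.2, 0, 0, 0, 0, -1],
])

```text
clock: 12.75
position: [0.4965, -0.0867, 0.1653]
ee_rot: [0.0, 0.607, 0.795, 0.0]
contact_force: [0.2, -0.4, -0.0]
width: 0.0855
gripper_force: 0.0
```

servo_tool([
  [-3.5, -2.2, 0, 0, 0, 0, -1],
  [-3.5, -2.2, 0, 0, 0, 0, -1],
  [-3.5, -2.3, 0, 0, 0, 0, -1],
  [0, 0, 0, 0, 0, 0, -1],
  [0, 0, 0, 0, 0, 0, -1],
])

```text
clock: 13.25
position: [0.4597, -0.205, 0.1651]
ee_rot: [-0.0, 0.608, 0.794, 0.0]
contact_force: [-0.3, 0.5, -0.4]
width: 0.0854
gripper_force: 0.0
```

```bash
python3 - <<'E'
from h import *
p,R,s=pose();print(p,R.round(4).tolist(),s['clock'])
W=cam('wrist');im=optics.get_image('wrist');cv2.imwrite('pics/w4.png',im[...,::-1])
zz={'jar_mid':.038,'amber_mid':.044,'tall_mid':.047}
f=np.load('w1.npy');W1=(f[0],f[1],f[2],f[3:].reshape(4,4))
o={'tall_mid':[319.9,328.6],'jar_mid':[314.4,176.8],'amber_mid':[316.8,261.2]}
for l in zz: print(l,[(round(d['p'],2),np.round(d['at'],1).tolist(),onz(W,d['at'],zz[l]).round(4).tolist(),tri([(W,d['at']),(W1,o[l])])) for d in finder.tip_of(l,'wrist')][:4])
E
```

```text
[ 0.45974161 -0.20502112  0.16507926] [[-0.2597, 0.9657, -0.0002], [0.9657, 0.2597, 0.0008], [0.0008, 0.0, -1.0]] 13.25
jar_mid [(0.74, [320.1, 228.8], [0.4603, -0.2035, 0.038], (array([ 0.45997124, -0.2035873 ,  0.0380454 ]), np.float64(0.0003851611674224321)))]
amber_mid [(0.81, [143.8, 300.4], [0.3394, -0.2953, 0.044], (array([ 0.4476991 , -0.17308464,  0.29371033]), np.float64(0.02738575723216498))), (0.74, [181.1, 110.5], [0.3452, -0.1457, 0.044], (array([ 0.4624498 , -0.15328587,  0.38511389]), np.float64(0.01659192596693518))), (0.67, [320.9, 325.9], [0.4819, -0.2806, 0.044], (array([ 0.48299079, -0.28760722,  0.03176858]), np.float64(0.0008875579784105397))), (0.62, [533.4, 185.2], [0.6017, -0.13, 0.044], (array([ 0.44264204, -0.1632206 ,  0.32888926]), np.float64(0.02679125015869396)))]
tall_mid [(0.85, [319.9, 407.1], [0.5011, -0.3547, 0.047], (array([ 0.50116803, -0.35423511,  0.04748857]), np.float64(0.0002303117896687427)))]
```

View pics/w4.png

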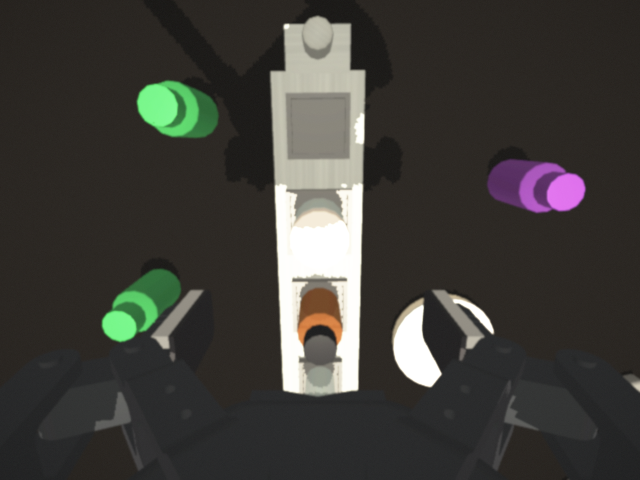

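The view shows the empty seat at (318,125), the jar at (320,229), amber at (320,320) and the right finger over the white dish. Triangulation puts the jar at (0.460,-0.2036,0.038).

servo_tool([
  [0.1, 0, 4.5, 0, 0, 0, -1],
  [0, 0, 4.5, 0, 0, 0, -1],
  [0, 0, 2.5, 0, 0, 0, -1],
  [0, 0, 1.3, 0, 0, 0, -1],
  [0, 0, 0.6, 0, 0, 0, -1],
])

```text
clock: 13.95
position: [0.4594, -0.2017, 0.0298]
ee_rot: [-0.002, 0.607, 0.795, -0.0]
contact_force: [-0.2, -1.0, 0.4]
width: 0.0856
gripper_force: 0.0
```

servo_tool([
  [0, 0, 0, 0, 0, 0, -1],
  [0, 0, 0, 0, 0, 0, -0.5],
  [0, 0, 0, 0, 0, 0, 0],
  [0, 0, 0, 0, 0, 0, 0.5],
  [0, 0, 0, 0, 0, 0, 1],
])

```text
clock: 14.45
position: [0.4605, -0.2037, 0.0323]
ee_rot: [0.001, 0.607, 0.794, 0.0]
contact_force: [-0.5, 0.7, 5.4]
width: 0.0411
gripper_force: 40.1
```

servo_tool([
  [0, 0, 0, 0, 0, 0, 1],
  [0, 0, 0, 0, 0, 0, 1],
  [0, 0, 0, 0, 0, 0, 1],
  [0, 0, 0, 0, 0, 0, 1],
  [0, 0, 0, 0, 0, 0, 1],
])

```text
clock: 14.95
position: [0.4605, -0.2037, 0.0323]
ee_rot: [0.001, 0.607, 0.794, 0.0]
contact_force: [-0.7, -0.1, 5.7]
width: 0.0411
gripper_force: 40.2
```

servo_tool([
  [0, 0, -1, 0, 0, 0, 1],
  [0, 0, -3, 0, 0, 0, 1],
  [0, 0, -4.5, 0, 0, 0, 1],
  [0, 0, -4.5, 0, 0, 0, 1],
  [0, 0, 0, 0, 0, 0, 1],
])

```text
clock: 15.45
position: [0.4635, -0.2057, 0.1678]
ee_rot: [0.007, 0.607, 0.794, 0.001]
contact_force: [1.0, 0.4, -1.4]
width: 0.0415
gripper_force: 40.7
```

servo_tool([
  [3.9, 1.9, 0, 0, 0, 0, 1],
  [3.9, 1.9, 0, 0, 0, 0, 1],
  [3.9, 2, 0, 0, 0, 0, 1],
  [3.9, 2, 0, 0, 0, 0, 1],
  [3.9, 2, 0, 0, 0, 0, 1],
])

```text
clock: 15.95
position: [0.5027, 0.0121, 0.1608]
ee_rot: [-0.0, 0.607, 0.794, -0.0]
contact_force: [1.2, -0.4, -1.0]
width: 0.0408
gripper_force: 40.8
```

servo_tool([
  [3.9, 1.9, 0, 0, 0, 0, 1],
  [3.9, 1.9, 0, 0, 0, 0, 1],
  [4, 2, 0, 0, 0, 0, 1],
  [4, 2, 0, 0, 0, 0, 1],
  [0, 0, 0, 0, 0, 0, 1],
])

```text
clock: 16.45
position: [0.5375, 0.1885, 0.1607]
ee_rot: [-0.001, 0.605, 0.796, 0.001]
contact_force: [0.3, -1.1, -1.0]
width: 0.041
gripper_force: 40.9
```

servo_tool([
  [0, 0, 0, 0, 0, 0, 1],
  [0, 0, 4, 0, 0, 0, 1],
  [0, 0, 4, 0, 0, 0, 1],
  [0, 0, 2, 0, 0, 0, 1],
  [0, 0, 0, 0, 0, 0, 1],
])

```text
clock: 16.95
position: [0.5338, 0.181, 0.0581]
ee_rot: [-0.003, 0.608, 0.794, -0.003]
contact_force: [-0.6, -0.1, -0.9]
width: 0.0411
gripper_force: 40.9
```

```bash
python3 - <<'E'
from h import *
p,R,s=pose();print(p,R.round(4).tolist(),s['clock'],R.T@(np.array([.5374,.1832,.0293])-p))
im=optics.get_image('wrist');cv2.imwrite('pics/w5.png',im[...,::-1])
W=cam('wrist');print(proj(W,[.5374,.1832,.005]),[(round(d['p'],2),np.round(d['at'],1).tolist(),onz(W,d['at'],0).round(4).tolist()) for d in finder.tip_of('rack','wrist')])
E
```

```text
[0.53376293 0.18098408 0.05806073] [[-0.2606, 0.9654, -0.0084], [0.9655, 0.2606, -0.0023], [-0.0, -0.0087, -1.0]] 16.95 [0.001192   0.00433859 0.0287241 ]
[323.64218976 259.39845052] [(0.66, [325.2, 188.8], [0.5278, 0.2218, 0.0])]
```

View pics/w5.png

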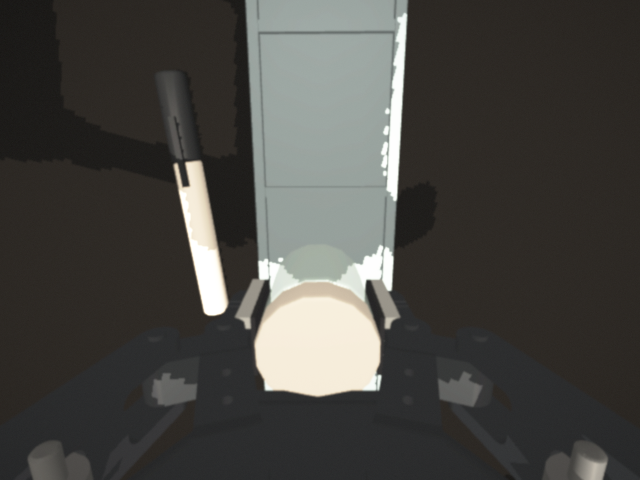

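The jar hangs over compartment two, with the divider at row 186, and the rack axis is a few mm to the right of the jar. I'll correct that and lower it.

servo_tool([
  [0.1, 0.2, 1.2, 0, 0, 0, 1],
  [0, 0, 0.8, 0, 0, 0, 1],
  [0, 0, 0.5, 0, 0, 0, 1],
  [0, 0, 0, 0, 0, 0, 1],
  [0, 0, 0, 0, 0, 0, 1],
])

```text
clock: 17.55
position: [0.5388, 0.185, 0.0363]
ee_rot: [0.0, 0.607, 0.795, 0.0]
contact_force: [0.0, 0.8, -1.2]
width: 0.0411
gripper_force: 40.9
```

servo_tool([
  [0, 0, 0, 0, 0, 0, 1],
  [0, 0, 0, 0, 0, 0, 1],
  [0, 0, 0, 0, 0, 0, 1],
  [0, 0, 0, 0, 0, 0, 1],
  [0, 0, 0, 0, 0, 0, 1],
])

```text
clock: 18.05
position: [0.5388, 0.1849, 0.0364]
ee_rot: [0.0, 0.607, 0.794, 0.0]
contact_force: [-0.2, -0.0, -1.5]
width: 0.0408
gripper_force: 40.9
```

servo_tool([
  [-0.1, -0.1, 0.3, 0, 0, 0, 1],
  [0, 0, 0.3, 0, 0, 0, 1],
  [0, 0, 0.1, 0, 0, 0, 1],
  [0, 0, 0, 0, 0, 0, 1],
  [0, 0, 0, 0, 0, 0, 1],
])

```text
clock: 18.55
position: [0.5377, 0.1835, 0.0294]
ee_rot: [-0.0, 0.607, 0.794, -0.0]
contact_force: [-1.4, -0.3, 2.0]
width: 0.0415
gripper_force: 41.1
```

servo_tool([
  [0, 0, 0, 0, 0, 0, 1],
  [0, 0, 0, 0, 0, 0, 1],
  [0, 0, 0, 0, 0, 0, 1],
  [0, 0, 0, 0, 0, 0, 1],
  [0, 0, 0, 0, 0, 0, 1],
])

```text
clock: 19.05
position: [0.538, 0.1837, 0.0293]
ee_rot: [-0.0, 0.607, 0.794, 0.0]
contact_force: [-1.4, -1.2, 1.9]
width: 0.0415
gripper_force: 41.1
```

servo_tool([
  [0, 0, 0, 0, 0, 0, 0.6],
  [0, 0, 0, 0, 0, 0, 0.3],
  [0, 0, 0, 0, 0, 0, 0],
  [0, 0, 0, 0, 0, 0, -0.4],
  [0, 0, 0, 0, 0, 0, -0.8],
])

```text
clock: 19.55
position: [0.5385, 0.1838, 0.0292]
ee_rot: [0.0, 0.607, 0.794, 0.0]
contact_force: [-0.4, -0.4, -0.1]
width: 0.0705
gripper_force: 0.0
```

servo_tool([
  [0, 0, 0, 0, 0, 0, -1],
  [0, 0, -2, 0, 0, 0, -1],
  [0, 0, -4, 0, 0, 0, -1],
  [0, 0, -4, 0, 0, 0, -1],
  [0, 0, -4, 0, 0, 0, -1],
])

```text
clock: 20.05
position: [0.5379, 0.1836, 0.1706]
ee_rot: [-0.0, 0.607, 0.794, -0.0]
contact_force: [1.3, -0.2, -0.6]
width: 0.0856
gripper_force: 0.0
```

servo_tool([
  [-4.3, -1.7, 0, 0, 0, 0, -1],
  [-4.3, -1.7, 0, 0, 0, 0, -1],
  [-4.3, -1.8, 0, 0, 0, 0, -1],
  [-4.3, -1.8, 0, 0, 0, 0, -1],
  [-4.3, -1.8, 0, 0, 0, 0, -1],
])

```text
clock: 20.55
position: [0.5092, -0.0485, 0.1695]
ee_rot: [0.0, 0.607, 0.795, 0.0]
contact_force: [1.6, 0.2, 0.4]
width: 0.0854
gripper_force: 0.0
```

servo_tool([
  [-4.4, -1.7, 0, 0, 0, 0, -1],
  [-4.4, -1.8, 0, 0, 0, 0, -1],
  [-4.4, -1.8, 0, 0, 0, 0, -1],
  [-4.3, -1.8, 0, 0, 0, 0, -1],
  [-4.3, -1.8, 0, 0, 0, 0, -1],
])

```text
clock: 21.05
position: [0.4804, -0.2826, 0.1693]
ee_rot: [0.0, 0.607, 0.794, 0.0]
contact_force: [0.1, -0.2, 0.4]
width: 0.0852
gripper_force: 0.0
```

servo_tool([
  [0, 0, 0, 0, 0, 0, -1],
  [0, 0, 0, 0, 0, 0, -1],
  [0, 0, 0, 0, 0, 0, -1],
  [0, 0, 0, 0, 0, 0, -1],
  [0, 0, 0, 0, 0, 0, -1],
])

```text
clock: 21.55
position: [0.4811, -0.2792, 0.1694]
ee_rot: [-0.0, 0.607, 0.795, 0.0]
contact_force: [0.0, 0.4, 0.4]
width: 0.0857
gripper_force: 0.0
```

```bash
python3 - <<'E'
from h import *
p,R,s=pose();print(p,R.round(4).tolist(),s['clock'])
W=cam('wrist');im=optics.get_image('wrist');cv2.imwrite('pics/w6.png',im[...,::-1])
zz={'amber_mid':.044,'tall_mid':.047}
f=np.load('w1.npy');W1=(f[0],f[1],f[2],f[3:].reshape(4,4))
o={'tall_mid':[319.9,328.6],'amber_mid':[316.8,261.2]}
for l in zz: print(l,[(round(d['p'],2),np.round(d['at'],1).tolist(),onz(W,d['at'],zz[l]).round(4).tolist(),tri([(W,d['at']),(W1,o[l])])) for d in finder.tip_of(l,'wrist')][:4])
im=optics.get_image('scene');cv2.imwrite('pics/s6.png',cv2.resize(im[260:420,260:520,::-1],None,fx=3,fy=3))
E
```

```text
[ 0.4811332  -0.2792031   0.16939026] [[-0.2642, 0.9645, 0.0001], [0.9645, 0.2642, 0.0003], [0.0003, 0.0002, -1.0]] 21.55
amber_mid [(0.95, [545.4, 75.0], [0.6017, -0.1319, 0.044], (array([ 0.46689686, -0.2062179 ,  0.28399142]), np.float64(0.006428684387447845))), (0.89, [131.8, 211.7], [0.3407, -0.302, 0.044], (array([ 0.46067156, -0.20773252,  0.29735197]), np.float64(0.009594610244285155))), (0.86, [319.6, 235.9], [0.4827, -0.2829, 0.044], (array([ 0.48105955, -0.27996088,  0.05520984]), np.float64(0.0007993619631231632)))]
tall_mid [(0.77, [318.3, 323.6], [0.5012, -0.354, 0.047], (array([ 0.49975241, -0.34831529,  0.05778962]), np.float64(0.00015813430391874126)))]
```

View pics/w6.png

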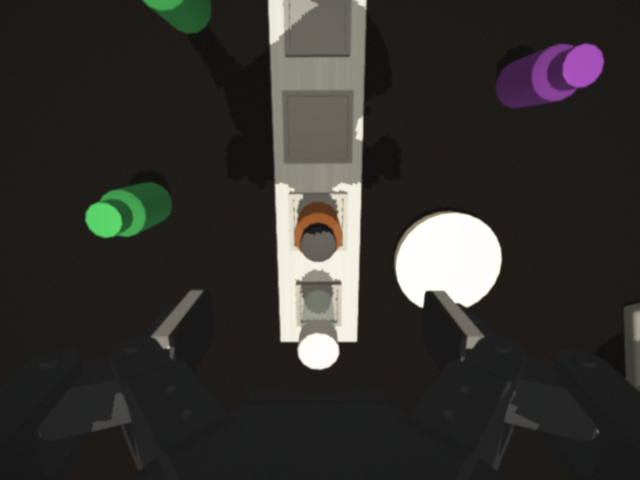

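View pics/s6.png

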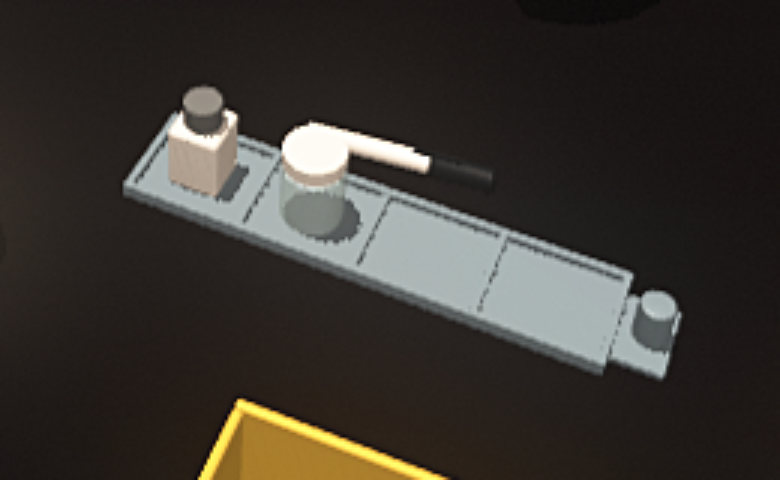

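The wrist view shows amber at (318,235), tall at (318,323) and the dish clear to the right by (396,262). The scene crop shows the square and jar standing upright in the two compartments farthest from the rack knob. Next is amber.

servo_tool([
  [-0.2, 0, 4.5, 0, 0, 0, -0.7],
  [0, 0, 4.5, 0, 0, 0, -0.7],
  [0, 0, 2.7, 0, 0, 0, -0.7],
  [0, 0, 1.4, 0, 0, 0, -0.7],
  [0, 0, 0.6, 0, 0, 0, -0.7],
])

```text
clock: 22.25
position: [0.4805, -0.2816, 0.0305]
ee_rot: [-0.002, 0.607, 0.795, 0.0]
contact_force: [0.4, 0.1, -0.3]
width: 0.0724
gripper_force: 0.0
```

servo_tool([
  [0, 0, 0, 0, 0, 0, -0.7],
  [0, 0, 0, 0, 0, 0, -0.5],
  [0, 0, 0, 0, 0, 0, 0],
  [0, 0, 0, 0, 0, 0, 0.5],
  [0, 0, 0, 0, 0, 0, 1],
])

```text
clock: 22.75
position: [0.4821, -0.283, 0.0335]
ee_rot: [0.001, 0.607, 0.794, 0.0]
contact_force: [0.5, -0.1, 4.6]
width: 0.035
gripper_force: 40.1
```

servo_tool([
  [0, 0, 0, 0, 0, 0, 1],
  [0, 0, 0, 0, 0, 0, 1],
  [0, 0, 0, 0, 0, 0, 1],
  [0, 0, 0, 0, 0, 0, 1],
  [0, 0, 0, 0, 0, 0, 1],
])

```text
clock: 23.25
position: [0.482, -0.283, 0.0335]
ee_rot: [0.001, 0.607, 0.794, 0.0]
contact_force: [-0.0, 0.1, 5.8]
width: 0.035
gripper_force: 40.2
```

servo_tool([
  [0, 0, -1, 0, 0, 0, 1],
  [0, 0, -3, 0, 0, 0, 1],
  [0, 0, -4.5, 0, 0, 0, 1],
  [0, 0, -4.5, 0, 0, 0, 1],
  [0, 0, -1, 0, 0, 0, 1],
])

```text
clock: 23.75
position: [0.4839, -0.2844, 0.1782]
ee_rot: [0.005, 0.607, 0.794, 0.0]
contact_force: [1.4, -0.0, -1.2]
width: 0.0343
gripper_force: 40.2
```

servo_tool([
  [4.2, 1.4, 0, 0, 0, 0, 1],
  [4.2, 1.4, 0, 0, 0, 0, 1],
  [4.3, 1.5, 0, 0, 0, 0, 1],
  [4.3, 1.5, 0, 0, 0, 0, 1],
  [4.3, 1.5, 0, 0, 0, 0, 1],
])

```text
clock: 24.25
position: [0.4951, -0.0561, 0.1719]
ee_rot: [-0.001, 0.608, 0.794, -0.0]
contact_force: [0.7, 0.4, -1.1]
width: 0.0345
gripper_force: 40.2
```

servo_tool([
  [4.3, 1.4, 0, 0, 0, 0, 1],
  [4.3, 1.5, 0, 0, 0, 0, 1],
  [4.3, 1.5, 0, 0, 0, 0, 1],
  [4.3, 1.5, 0, 0, 0, 0, 1],
  [4.3, 1.5, 0, 0, 0, 0, 1],
])

```text
clock: 24.75
position: [0.5101, 0.1708, 0.1719]
ee_rot: [-0.0, 0.607, 0.794, -0.0]
contact_force: [1.2, -0.3, -1.3]
width: 0.0346
gripper_force: 40.2
```

servo_tool([
  [4.3, 1.4, 0, 0, 0, 0, 1],
  [4.2, 1.5, 0, 0, 0, 0, 1],
  [0, 0, 0, 0, 0, 0, 1],
  [0, 0, 0, 0, 0, 0, 1],
  [0, 0, 2, 0, 0, 0, 1],
])

```text
clock: 25.25
position: [0.518, 0.2583, 0.1541]
ee_rot: [0.002, 0.607, 0.794, 0.002]
contact_force: [1.1, 0.7, -1.5]
width: 0.035
gripper_force: 40.2
```

servo_tool([
  [0, 0, 4, 0, 0, 0, 1],
  [0, 0, 4, 0, 0, 0, 1],
  [0, 0, 2, 0, 0, 0, 1],
  [0, 0, 0, 0, 0, 0, 1],
  [0, 0, 0, 0, 0, 0, 1],
])

```text
clock: 25.75
position: [0.5169, 0.2574, 0.0526]
ee_rot: [-0.0, 0.608, 0.794, -0.0]
contact_force: [-0.1, 0.1, -0.8]
width: 0.035
gripper_force: 40.2
```

```bash
python3 - <<'E'
from h import *
p,R,s=pose();print(p,R.round(4).tolist(),s['clock'],s['width'],R.T@(np.array([.5166,.2584,.0305])-p))
im=optics.get_image('wrist');cv2.imwrite('pics/w7.png',im[...,::-1])
E
```

```text
[0.51688164 0.25743524 0.05258319] [[-0.2609, 0.9654, -0.0003], [0.9654, 0.2609, -0.0004], [-0.0003, -0.0004, -1.0]] 25.75 0.034999415351994134 [ 1.01170616e-03 -1.08535238e-05  2.20828872e-02]
```

View pics/w7.png

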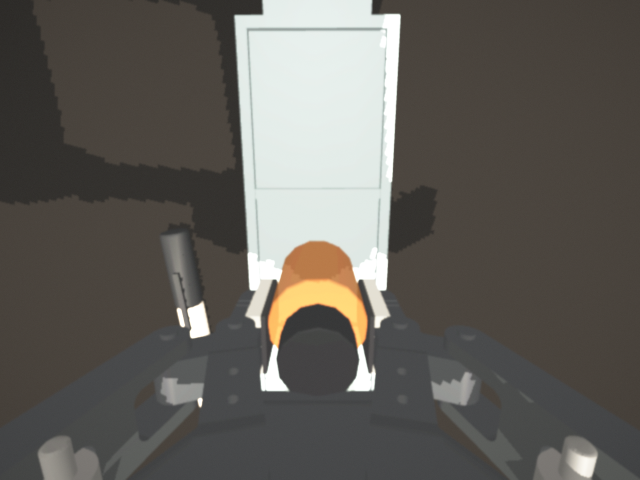

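Amber is upright and centred over the third compartment; the divider is at row 188 and the end compartment above it is empty. I'll lower it 22 mm.

servo_tool([
  [0.1, 0, 0.8, 0, 0, 0, 1],
  [0, 0, 0.6, 0, 0, 0, 1],
  [0, 0, 0.4, 0, 0, 0, 1],
  [0, 0, 0.2, 0, 0, 0, 1],
  [0, 0, 0, 0, 0, 0, 1],
])

```text
clock: 26.3
position: [0.5162, 0.2596, 0.032]
ee_rot: [-0.0, 0.607, 0.795, -0.0]
contact_force: [-0.2, -1.3, -1.3]
width: 0.0343
gripper_force: 40.2
```

servo_tool([
  [0, 0, 0.1, 0, 0, 0, 1],
  [0, 0, 0, 0, 0, 0, 1],
  [0, 0, 0, 0, 0, 0, 1],
  [0, 0, 0, 0, 0, 0, 1],
  [0, 0, 0, 0, 0, 0, 1],
])

```text
clock: 26.8
position: [0.5165, 0.2597, 0.0314]
ee_rot: [0.0, 0.607, 0.794, 0.0]
contact_force: [0.2, -1.1, -0.7]
width: 0.0348
gripper_force: 40.2
```

servo_tool([
  [0, 0, 0.1, 0, 0, 0, 1],
  [0, 0, 0, 0, 0, 0, 1],
  [0, 0, 0, 0, 0, 0, 1],
  [0, 0, 0, 0, 0, 0, 1],
  [0, 0, 0, 0, 0, 0, 1],
])

```text
clock: 27.3
position: [0.5165, 0.2597, 0.0305]
ee_rot: [0.0, 0.607, 0.794, 0.0]
contact_force: [-0.2, 0.2, 1.9]
width: 0.0348
gripper_force: 40.4
```

servo_tool([
  [0, 0, 0, 0, 0, 0, 0.6],
  [0, 0, 0, 0, 0, 0, 0.3],
  [0, 0, 0, 0, 0, 0, 0],
  [0, 0, 0, 0, 0, 0, -0.4],
  [0, 0, 0, 0, 0, 0, -0.8],
])

```text
clock: 27.8
position: [0.5163, 0.2595, 0.0301]
ee_rot: [-0.0, 0.607, 0.794, -0.0]
contact_force: [-0.5, 0.3, -0.7]
width: 0.0698
gripper_force: 0.0
```

servo_tool([
  [0, 0, 0, 0, 0, 0, -1],
  [0, 0, -2, 0, 0, 0, -1],
  [0, 0, -4, 0, 0, 0, -1],
  [0, 0, -4, 0, 0, 0, -1],
  [0, 0, -4, 0, 0, 0, -1],
])

```text
clock: 28.3
position: [0.5161, 0.2595, 0.1715]
ee_rot: [-0.0, 0.607, 0.794, -0.0]
contact_force: [1.6, -0.5, -0.8]
width: 0.0855
gripper_force: 0.0
```

servo_tool([
  [-4.5, -1.3, 0, 0, 0, 0, -1],
  [-4.5, -1.3, 0, 0, 0, 0, -1],
  [-4.5, -1.3, 0, 0, 0, 0, -1],
  [-4.5, -1.4, 0, 0, 0, 0, -1],
  [-4.5, -1.4, 0, 0, 0, 0, -1],
])

```text
clock: 28.8
position: [0.5104, 0.0233, 0.1704]
ee_rot: [0.0, 0.607, 0.795, 0.0]
contact_force: [0.3, 0.8, -0.1]
width: 0.0851
gripper_force: 0.0
```

servo_tool([
  [-4.5, -1.3, 0, 0, 0, 0, -1],
  [-4.5, -1.3, 0, 0, 0, 0, -1],
  [-4.5, -1.4, 0, 0, 0, 0, -1],
  [-4.5, -1.4, 0, 0, 0, 0, -1],
  [-4.5, -1.4, 0, 0, 0, 0, -1],
])

```text
clock: 29.3
position: [0.5037, -0.2119, 0.1703]
ee_rot: [0.0, 0.607, 0.794, 0.0]
contact_force: [0.7, 0.6, -0.7]
width: 0.0853
gripper_force: 0.0
```

servo_tool([
  [-4.5, -1.3, 0, 0, 0, 0, -1],
  [-4.6, -1.4, 0, 0, 0, 0, -1],
  [-4.6, -1.4, 0, 0, 0, 0, -1],
  [0, 0, 0, 0, 0, 0, -1],
  [0, 0, 0, 0, 0, 0, -1],
])

```text
clock: 29.8
position: [0.5, -0.3538, 0.1696]
ee_rot: [-0.001, 0.608, 0.794, 0.0]
contact_force: [-0.4, 0.3, -0.1]
width: 0.0854
gripper_force: 0.0
```

servo_tool([
  [0, 0, 0, 0, 0, 0, -0.7],
  [0, 0, 0, 0, 0, 0, -0.7],
  [0, 0, 0, 0, 0, 0, -0.7],
  [0, 0, 0, 0, 0, 0, -0.7],
  [0, 0, 0, 0, 0, 0, -0.7],
])

```text
clock: 30.3
position: [0.5007, -0.3524, 0.1705]
ee_rot: [0.0, 0.607, 0.795, 0.0]
contact_force: [0.5, -0.6, -0.4]
width: 0.0724
gripper_force: 0.0
```

```bash
python3 - <<'E'
from h import *
p,R,s=pose();print(p,R.round(4).tolist(),s['clock'])
W=cam('wrist');im=optics.get_image('wrist');cv2.imwrite('pics/w8.png',im[...,::-1])
print([(round(d['p'],2),np.round(d['at'],1).tolist(),onz(W,d['at'],.047).round(4).tolist()) for d in finder.tip_of('tall_mid','wrist')])
im=optics.get_image('scene');cv2.imwrite('pics/s8.png',cv2.resize(im[260:420,260:520,::-1],None,fx=2,fy=2))
E
```

```text
[ 0.50073022 -0.352352    0.17049527] [[-0.2632, 0.9647, 0.0002], [0.9647, 0.2632, -0.0001], [-0.0001, 0.0002, -1.0]] 30.3
[(0.7, [315.6, 234.9], [0.4991, -0.3556, 0.047])]
```

View pics/w8.png

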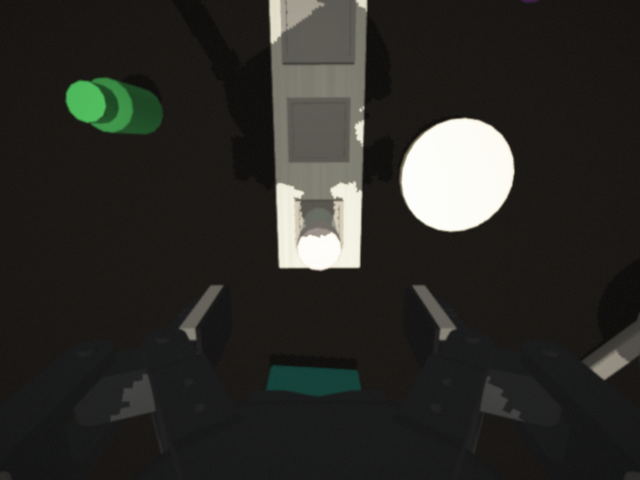

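View pics/s8.png

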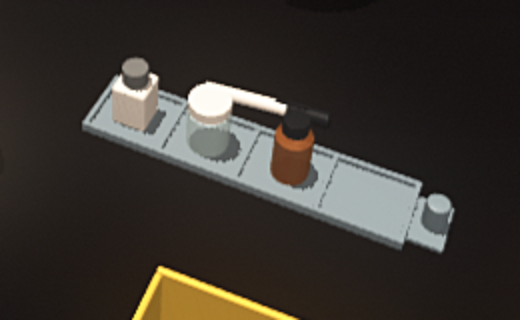

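The wrist view shows the tall vial at (318,235) between the fingers, with the dish and the teal box clear of them. The crop shows square, jar and amber standing upright, with the knob-end compartment free. I'll pick the tall vial.

servo_tool([
  [-0.3, -0.1, 4.5, 0, 0, 0, -0.7],
  [0, 0, 4.5, 0, 0, 0, -0.7],
  [0, 0, 2.7, 0, 0, 0, -0.7],
  [0, 0, 1.3, 0, 0, 0, -0.7],
  [0, 0, 0.6, 0, 0, 0, -0.7],
])

```text
clock: 30.95
position: [0.5001, -0.3559, 0.0331]
ee_rot: [-0.001, 0.607, 0.794, 0.0]
contact_force: [0.6, -0.3, 1.3]
width: 0.0728
gripper_force: 0.0
```

servo_tool([
  [0, 0, 0, 0, 0, 0, -0.7],
  [0, 0, 0, 0, 0, 0, -0.5],
  [0, 0, 0, 0, 0, 0, 0],
  [0, 0, 0, 0, 0, 0, 0.5],
  [0, 0, 0, 0, 0, 0, 1],
])

```text
clock: 31.45
position: [0.5007, -0.3564, 0.0351]
ee_rot: [0.001, 0.607, 0.794, -0.0]
contact_force: [0.1, -0.1, -1.1]
width: 0.027
gripper_force: 53.3
```

servo_tool([
  [0, 0, 0, 0, 0, 0, 1],
  [0, 0, 0, 0, 0, 0, 1],
  [0, 0, 0, 0, 0, 0, 1],
  [0, 0, 0, 0, 0, 0, 1],
  [0, 0, 0, 0, 0, 0, 1],
])

```text
clock: 31.95
position: [0.5007, -0.3563, 0.0349]
ee_rot: [0.0, 0.607, 0.794, 0.0]
contact_force: [-0.0, 0.4, 5.6]
width: 0.0269
gripper_force: 53.6
```

servo_tool([
  [0, 0, -1, 0, 0, 0, 1],
  [0, 0, -3, 0, 0, 0, 1],
  [0, 0, -4.5, 0, 0, 0, 1],
  [0, 0, -4.5, 0, 0, 0, 1],
  [0, 0, -1, 0, 0, 0, 1],
])

```text
clock: 32.45
position: [0.5026, -0.3581, 0.1802]
ee_rot: [0.005, 0.607, 0.794, -0.0]
contact_force: [0.8, -0.5, -0.7]
width: 0.0272
gripper_force: 53.3
```

servo_tool([
  [4.4, 1.1, 0, 0, 0, 0, 1],
  [4.4, 1.2, 0, 0, 0, 0, 1],
  [4.4, 1.2, 0, 0, 0, 0, 1],
  [4.5, 1.2, 0, 0, 0, 0, 1],
  [4.5, 1.2, 0, 0, 0, 0, 1],
])

```text
clock: 32.95
position: [0.498, -0.1245, 0.1735]
ee_rot: [-0.001, 0.608, 0.794, -0.0]
contact_force: [2.1, -0.5, -1.2]
width: 0.0271
gripper_force: 53.3
```

servo_tool([
  [4.4, 1.1, 0, 0, 0, 0, 1],
  [4.4, 1.2, 0, 0, 0, 0, 1],
  [4.4, 1.2, 0, 0, 0, 0, 1],
  [4.5, 1.2, 0, 0, 0, 0, 1],
  [4.5, 1.2, 0, 0, 0, 0, 1],
])

```text
clock: 33.45
position: [0.4967, 0.105, 0.1737]
ee_rot: [-0.0, 0.607, 0.794, -0.0]
contact_force: [0.3, -0.1, -1.6]
width: 0.027
gripper_force: 53.3
```

servo_tool([
  [4.5, 1.1, 0, 0, 0, 0, 1],
  [4.5, 1.2, 0, 0, 0, 0, 1],
  [4.5, 1.2, 0, 0, 0, 0, 1],
  [4.4, 1.2, 0, 0, 0, 0, 1],
  [4.4, 1.2, 0, 0, 0, 0, 1],
])

```text
clock: 33.95
position: [0.4952, 0.3355, 0.1735]
ee_rot: [-0.0, 0.607, 0.795, -0.001]
contact_force: [0.8, -0.6, -1.2]
width: 0.0267
gripper_force: 53.3
```

servo_tool([
  [0, 0, 0, 0, 0, 0, 1],
  [0, 0, 0, 0, 0, 0, 1],
  [0, 0, 4, 0, 0, 0, 1],
  [0, 0, 4, 0, 0, 0, 1],
  [0, 0, 3, 0, 0, 0, 1],
])

```text
clock: 34.45
position: [0.495, 0.3313, 0.0622]
ee_rot: [-0.0, 0.608, 0.794, -0.002]
contact_force: [0.5, -1.0, -1.3]
width: 0.0274
gripper_force: 53.3
```

servo_tool([
  [0, 0, 1, 0, 0, 0, 1],
  [0, 0, 0, 0, 0, 0, 1],
  [0, 0, 0, 0, 0, 0, 1],
  [0, 0, 0, 0, 0, 0, 1],
  [0, 0, 0, 0, 0, 0, 1],
])

```text
clock: 34.95
position: [0.4973, 0.3343, 0.0561]
ee_rot: [0.001, 0.607, 0.794, 0.002]
contact_force: [0.3, -0.5, -0.5]
width: 0.0277
gripper_force: 53.3
```

```bash
python3 - <<'E'
from h import *
p,R,s=pose();print(p,s['clock'],s['width'],R.T@(np.array([.4958,.3335,.032])-p))
im=optics.get_image('wrist');cv2.imwrite('pics/w9.png',im[...,::-1])
E
```

```text
[0.49725763 0.33433885 0.05605702] 34.95 0.027653872942895945 [-0.00044441 -0.00170517  0.02405126]
```

View pics/w9.png

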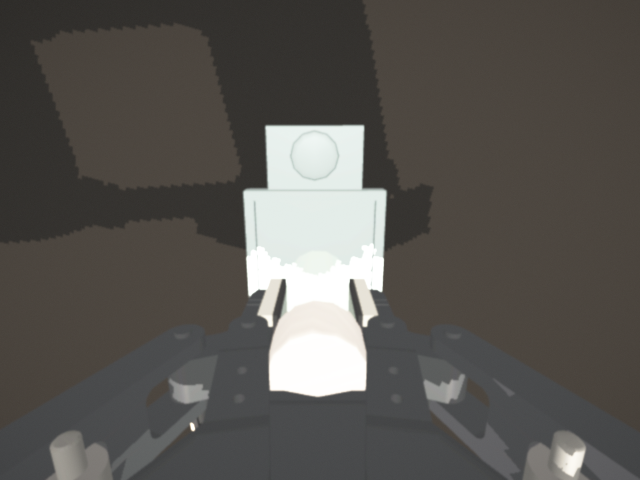

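The tall vial is centred over the end compartment, next to the knob at (315,155). I'll lower it 24 mm.

servo_tool([
  [0, -0.1, 0.8, 0, 0, 0, 1],
  [0, 0, 0.7, 0, 0, 0, 1],
  [0, 0, 0.4, 0, 0, 0, 1],
  [0, 0, 0.2, 0, 0, 0, 1],
  [0, 0, 0, 0, 0, 0, 1],
])

```text
clock: 35.5
position: [0.4949, 0.3335, 0.0327]
ee_rot: [-0.0, 0.607, 0.794, -0.0]
contact_force: [0.1, 0.2, -0.7]
width: 0.0272
gripper_force: 53.3
```

servo_tool([
  [0, 0, 0.1, 0, 0, 0, 1],
  [0, 0, 0, 0, 0, 0, 1],
  [0, 0, 0, 0, 0, 0, 1],
  [0, 0, 0, 0, 0, 0, 1],
  [0, 0, 0, 0, 0, 0, 1],
])

```text
clock: 36.0
position: [0.4953, 0.3337, 0.0325]
ee_rot: [0.0, 0.607, 0.794, 0.0]
contact_force: [-0.8, -0.1, -1.4]
width: 0.0271
gripper_force: 53.3
```

servo_tool([
  [0, 0, 0.1, 0, 0, 0, 1],
  [0, 0, 0, 0, 0, 0, 1],
  [0, 0, 0, 0, 0, 0, 1],
  [0, 0, 0, 0, 0, 0, 1],
  [0, 0, 0, 0, 0, 0, 1],
])

```text
clock: 36.5
position: [0.4954, 0.3338, 0.032]
ee_rot: [0.0, 0.607, 0.794, 0.0]
contact_force: [-0.8, -0.1, 5.2]
width: 0.0266
gripper_force: 53.7
```

On the floor (5 N). I'll release and retreat.

servo_tool([
  [0, 0, 0, 0, 0, 0, 0.6],
  [0, 0, 0, 0, 0, 0, 0.3],
  [0, 0, 0, 0, 0, 0, 0],
  [0, 0, 0, 0, 0, 0, -0.4],
  [0, 0, 0, 0, 0, 0, -0.8],
])

```text
clock: 37.0
position: [0.4952, 0.3336, 0.0311]
ee_rot: [-0.0, 0.607, 0.794, -0.0]
contact_force: [-0.7, -0.4, -0.6]
width: 0.0704
gripper_force: 0.0
```

servo_tool([
  [0, 0, 0, 0, 0, 0, -1],
  [0, 0, -2, 0, 0, 0, -1],
  [0, 0, -4, 0, 0, 0, -1],
  [0, 0, -4, 0, 0, 0, -1],
  [0, 0, -4, 0, 0, 0, -1],
])

```text
clock: 37.5
position: [0.495, 0.3336, 0.1726]
ee_rot: [-0.0, 0.607, 0.794, -0.0]
contact_force: [0.6, 0.2, -0.9]
width: 0.0856
gripper_force: 0.0
```

servo_tool([
  [0, 0, -4, 0, 0, 0, -1],
  [0, 0, -4, 0, 0, 0, -1],
  [0, -3, 0, 0, 0, 0, -1],
  [0, -3, 0, 0, 0, 0, -1],
  [0, 0, 0, 0, 0, 0, -1],
])

```text
clock: 38.0
position: [0.4336, 0.3169, 0.2519]
ee_rot: [-0.001, 0.607, 0.795, -0.001]
contact_force: [0.5, 0.8, -0.4]
width: 0.0856
gripper_force: 0.0
```

```bash
python3 - <<'E'
from h import *
a=optics.get_image('scene')[260:420,260:520,::-1];b=optics.get_image('side')[120:260,170:370,::-1]
cv2.imwrite('pics/end.png',np.vstack([cv2.resize(a,(500,308)),cv2.resize(b,(500,280))]))
E
```

```text
(no output)
```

View pics/end.png

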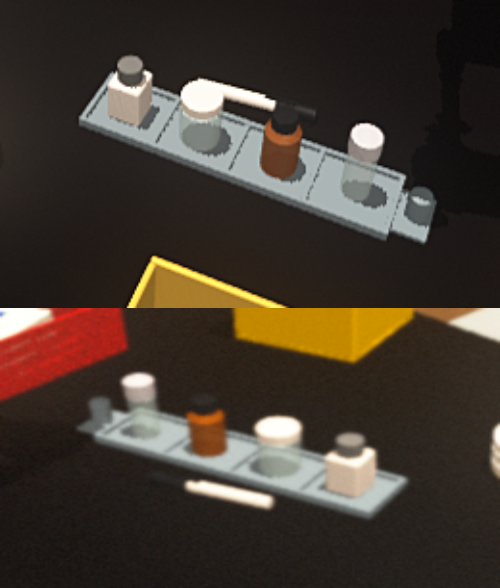

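Both views show all four bottles upright, one per compartment. The order from the rack knob is tall, amber, jar, square.

```bash
python3 -c "
from rig import manip
print(manip.sign_off())"
```

```text
the job is handed in; nothing more can be done
None
```

The job is handed in: all four bottles stand upright in the rack in reverse order (from the rack's knob: tall, amber, jar, square), placed and released by about 38 s on the robot's clock.

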